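# Put the lathe test bar away in its sliding-cover case

## Task

Put the steel test bar with the tapered shank away in its wooden case: slide the cover back all the way to its stop, tip the bar in shank first under the cover, feel for the sprung pad at the far end of the cradle and push against it until the other end goes down inside the cradle's front board, lay the bar gently in its two V saddles and let go of it; then slide the cover fully shut, home past its spring catch. Don't knock the ground bar hard against the case, and leave the plain bar and the other things on the bench where they are.

Things in the scene. Friction and masses are not known exactly. Their poses are not given: they have to be found in the camera images.
- case: wooden case, fixed, outside 100 (x) x 234 (y) x 66 mm high; origin: centre of its underside; its rear is its own -y end. Inside: x -42 to 42, y -109 to 109. Side and front (+y) walls 8 mm thick, 66 high; rear wall 55 high. Lips along both sides (z 62 to 66) reach in to x = +-36. In it lies a cradle for the bar (see cradle_middle)
- cradle_middle (a point): point of the case (x 0, y 0, z 34) where the cradle would be centred. The tight-fitting cradle really sits up to 14 mm off it, to +y or -y, differently each time and not reported: find it by touch or sight. On its board (top z 9) stand 90 degree V saddles, 12 mm thick, horns to z 32, at cradle y +58 (for the 22 mm body) and -55 (shank). A seated bar is level, axis x 0, z 34
- cover (a joint): sliding cover of the case, m: 0 shut, 0.159 at its stop; slides to the case's -y, cannot come off. Starts shut or up to 30 mm ajar. 7 mm board, z 55 to 62 mm; front edge at case y +109 when shut, -50 at the stop, so the opening (159 mm) is shorter than the bar. Some 3 N of friction; a sprung ball catch adds a hump of about 4 N in the first 10 mm of travel and can hold the cover not quite shut
- end_stop (a point): inner face of the cradle's front end board if the cradle were centred (case y +89, z 34); the board is 6 mm thick, top at z 50. At the rear the cradle has a sprung cork pad, 30 wide, z 11 to 47: face at cradle y -79 free (its start), -87 pressed flat; 4 N starts it, 11 N presses it flat. That is 168 mm between them free, 176 flat, so a 172 mm bar must press it while its tail goes down inside
- cover_pull (a point): centre of the wooden pull strip on top of the cover, 60 (across the case) x 12 (along the slide) x 18 mm high, from 62 to 80 mm above the bench; this point is 71 mm above the bench, 36 mm behind the cover's front edge; axes as the case
- test_bar: ground steel bar, 172 mm long, 0.3 to 0.55 kg: a body 22 mm in diameter from y = +86 to -30 mm, then a tapered shank, 17 to 13 mm in diameter, to its -y end at y = -86; origin on the axis at mid-length, y along it; weight acts at y = +12. Starts in one of the plate's V-block pairs, axis 66 mm above the bench, shank to the plate's -y; grip it between the blocks, y = 0 to +45. May have rolled
- shank_end (a point): centre of the end face of the test bar's shank (13 mm in diameter)
- plain_bar: look-alike bar, 22 mm in diameter over its whole 172 mm length, in the other V-block pair; origin at mid-length on its axis, y along it; leave it there
- plate: black granite plate, fixed, 230 (x) x 180 (y) x 30 mm high, origin: centre of its underside. It carries two pairs of dark steel V-blocks, 50 mm wide, 16 mm thick, 34 mm tall, at x = -60 and x = +60 mm, the two blocks of each pair at y = -18 and y = +66 mm
- hex_key: L-shaped hex key lying flat, 150 x 42 mm, 8 mm thick; leave it
- step_pulley: aluminium three-step pulley standing on its large face, 72 mm in diameter, 42 high; leave it
- try_square: small try square lying flat, 115 x 75 mm; leave it
- chuck: three-jaw lathe chuck, jaws up, 68 mm in diameter, 56 mm high; leave it
- oil_can: clear oil bottle, 44 mm in diameter, 110 mm high; leave it
- bench_brush: bench brush lying flat, 160 mm long; leave it
There are look-alikes about, which are no part of the job. What is shaped like the test_bar but green or turquoise is not meant.

How it is judged:
By the outcome, as a careful person would: the job done as asked, in the order asked, and still so for the second after the job is handed in, with the robot touching nothing.
It also fails if it takes over 72 s, if anything falls off the work surface, if the arm or the gripper's body presses on something with over 40 N, if the wrist force passes 120 N, or if a joint passes its speed limit or range.

## Robot

A 7-joint arm with a two-finger parallel gripper is mounted at the origin on the work surface. World frame = base frame: x ahead of the robot, y to its left, z up, the work surface at z = 0. Lengths are in m, angles in rad, forces in N, time in s.
With the tool pointing down it reaches from about 0.425 to 0.95 m from the base axis. Payload 16.7 kg.
Tool frame: the origin (TCP) lies at the very end of the fingers, on their centre line; the grasp point (between the pads) lies 19 mm behind it (arm.grip_depth is the distance from the TCP to the grasp point, in m); z points along the fingers, y is the line along which they close (so a half turn about z gives the same grasp; the last joint's range is limited). The gripper opens to 94 mm and grips with 3 to 60 N. Pads are 16 mm wide; open, the fingers measure 119 mm over their backs; the gripper's body (75 mm by 177 mm) begins 78 mm behind the grasp point.
Start: joints at [-1.335, 0.426, 0.074, 1.606, -0.034, 1.111, -0.067], TCP at [0.254, 0.625, 0.183] pointing down, gripper open.
Joint ranges: [-2.85, 2.85], [-0.5, 2.14], [-1.23, 1.37], [0.21, 2.46], [-1.02, 4.16], [0.16, 2.05], [-2.73, 2.73]. Speed limits (rad/s): [1.89, 1.89, 2.39, 2.39, 3.01, 3.01, 3.01].

## Interface

Orientations are given as a unit quaternion [w, x, y, z].
In Python, from station import arm gives the robot as it stands. The module is installed in compiled form; this text tells all that it offers.
- The arm moves only by the tool move_arm, never from a script. Its argument "motion" is one flat list of numbers, 6 for each row, row after row: the shift along the world's x, y, z scaled (see below), then the turn, a rotation vector about the world's x, y, z scaled (see below). In form: [tx, ty, tz, ax, ay, az, tx, ty, tz, ax, ay, az, ...]. A call has 1 to 20 rows; each row shifts and turns the commanded pose from where the row before left it; what a row does not reach is not made up. The controller multiplies each number of a shift by 0.03 m and each number of a turn by pi rad. A row lasts 1/8 s, in which the tool goes at most 62.5 mm and 10.7 degrees, less where a joint would pass 70% of its speed; a pose out of reach is approached as far as the arm can. A call with a number of a shift or a turn outside -1 to 1 is refused whole. A call with a gripper value outside its range is refused whole. "grip" is the finger opening in mm, from 0 to 94, set as the call begins (left out, the last holds). The fingers move at their own pace and stop on an object; "force" is the grip in N (left out, the last holds). Time passes only in rows, so rows that do not move let the fingers close. It gives the time, the measured TCP pose, the force, the opening and the grip force at its end, in the units of the state.
- arm.observe(): the state, without advancing time (a new reading comes with each control period).
- arm.grab_frame(name): name is "scene" or "top"; returns the picture (400x640x3 uint8, blue, green, red); there is no depth.
- arm.camera_model(name): a dict with "camera_matrix" (3x3 intrinsics, pixels), "dist_coeffs" ([k1, k2, p1, p2, k3] as OpenCV has them; the pictures are not rectified), "camera_from_world" (4x4, takes a point from world to camera coordinates). Camera axes: x right, y down, z forward; pixel columns grow to the right and rows downward; lengths in m; the calibration is good to about 2 mm. A picture is of the moment at which its call begins. camera_model takes no time and is no camera call.
- arm.close_job(): hands the job in; it is judged then, once.
The state is a dict: "time": time; "joint_pos": joint angles; "qvel": joint speeds; "effort": joint torques, N m; "tool_pos": TCP position; "orientation": TCP orientation; "ft_force": force on the tool from outside, world axes, zero at the start; "moment": the same for the moment, N m; "width": finger opening in m; "gripper_force": force on a finger pad.
Only numpy, scipy, OpenCV 4.12 (cv2) and the standard library are available. Lean on these libraries where they do the work, as an engineer would, in place of code of your own. Each camera call takes 0.05 s, during which the arm holds its last target. There are 200 camera calls.

## Working session

There is one attempt and no reset: what is moved stays moved. The work goes in short steps, Python scripts to look and compute and a tool call to move; the robot and the scene stay as the last step left them, time stands still between calls to the robot, and variables do not carry over. Pictures are saved under pics/ and viewed, at most 10 in all, crops included, and the job is handed in when it is done.

Besides the shell and the picture viewer there is one more tool, called after "Call:" as name(argument=value, ...) on one line, values as JSON. move_arm: Moves the arm, as the interface text tells. Shifts and turns lie within -1 to 1; 1 stands for 0.03 m of shift or pi rad of turn. Its arguments: {"type":"object","properties":{"motion":{"type":"array","items":{"type":"number"}},"grip":{"type":"number"},"force":{"type":"number"}},"required":["motion"]}

```bash
mkdir -p pics
cat > h.py <<'E'
import numpy as np, cv2
from station import arm
def ray(cam,px):
    m=arm.camera_model(cam);K=np.array(m["camera_matrix"]);d=np.array(m["dist_coeffs"]);T=np.array(m["camera_from_world"])
    p=cv2.undistortPoints(np.array(px,float).reshape(-1,1,2),K,d).reshape(-1,2)
    R=T[:3,:3];o=-R.T@T[:3,3]
    return o,np.c_[p,np.ones(len(p))]@R
def onz(cam,px,z):
    o,d=ray(cam,px); return o+d*((z-o[2])/d[:,2])[:,None]
def proj(cam,P):
    m=arm.camera_model(cam);T=np.array(m["camera_from_world"])
    return cv2.projectPoints(np.array(P,float).reshape(-1,1,3),cv2.Rodrigues(T[:3,:3])[0],T[:3,3],np.array(m["camera_matrix"]),np.array(m["dist_coeffs"]))[0].reshape(-1,2)
E
python3 - <<'E'
from h import *
for n in("scene","top"):
    cv2.imwrite(f"pics/{n}0.png",arm.grab_frame(n)); o,d=ray(n,[[320,200]]); print(n,o,d)
print(arm.observe())
E
```

```text
scene [0.8297921  0.59491414 0.85697757] [[-0.29317    -0.46471498 -0.83598264]]
top [0.42252368 0.121182   0.87760017] [[ 0.11475357 -0.02696596 -0.99303028]]
{'time': 0.1, 'joint_pos': array([-1.33448953,  0.42668296,  0.07382969,  1.60655456, -0.03409764,
        1.11079784, -0.06713406]), 'qvel': array([ 0.0005762 , -0.00154266, -0.00074926, -0.00100811,  0.00075387,
       -0.00039432, -0.00047641]), 'effort': array([ 7.96523527e-03, -9.37475467e+01,  3.67736913e+00, -4.55038619e+01,
       -4.84406634e-02,  1.70046114e-02,  1.63220634e-04]), 'tool_pos': array([0.25385938, 0.6249766 , 0.18223085]), 'orientation': array([-7.55324414e-05,  1.91730684e-01,  9.81447398e-01, -5.87252189e-04]), 'ft_force': array([0.86912175, 0.6663828 , 0.64561724]), 'moment': array([-0.01660466,  0.01215465,  0.01985879]), 'gripper_force': 0.0, 'width': 0.09395899227795111}
```

View pics/scene0.png

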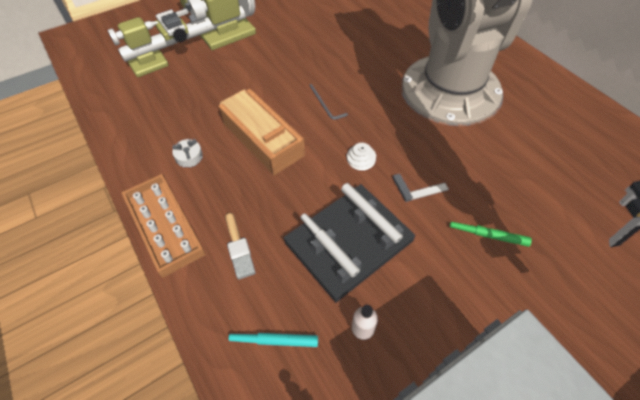

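View pics/top0.png

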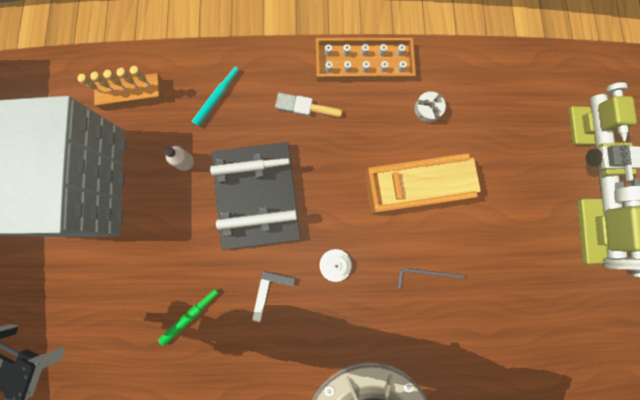

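The scene view shows bars in the plate at (330,243) and (372,213), and the case at (262,128). In the top view the bars are at (249,166) and (257,219), with a turquoise look-alike at (216,97) and a green one at (188,317). The case is at (425,183) with its pull at (399,185). The upper bar at (249,166) looks tapered towards the right, so I'll check it in a crop.

Run:
```python
from h import *
t=cv2.imread("pics/top0.png")
a=cv2.resize(t[135:255,200:310],None,fx=5,fy=5,interpolation=cv2.INTER_CUBIC)[:, :]
b=cv2.resize(t[145:220,360:490],None,fx=6,fy=6,interpolation=cv2.INTER_CUBIC)
cv2.imwrite("pics/ca.png",a);cv2.imwrite("pics/cb.png",b)
s=cv2.imread("pics/scene0.png")
```

```text
(no output)
```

View pics/ca.png

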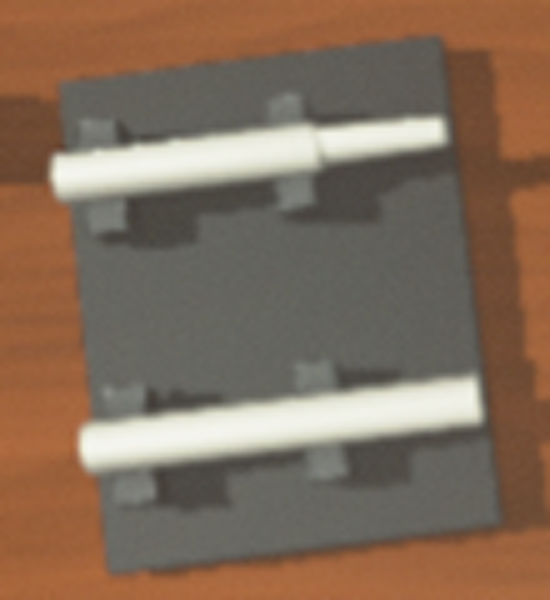

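View pics/cb.png

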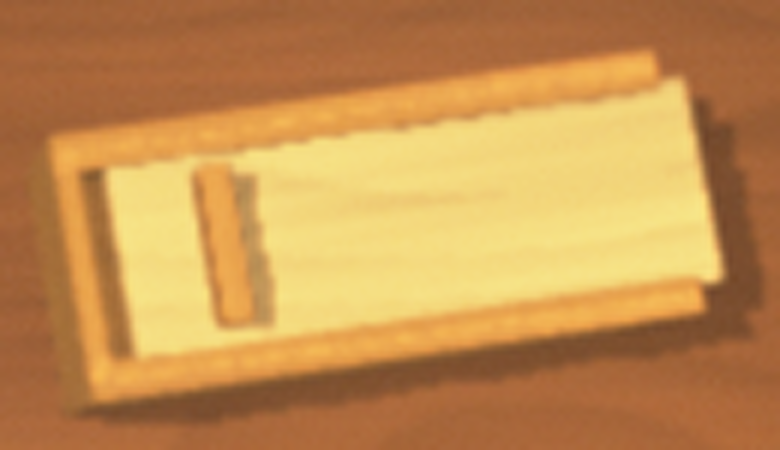

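The upper bar at top-view (249,166) has the stepped shank on its right, so it is the test bar. The lower one at (257,219) is plain. The cover is ajar, with the pull strip on the left (front).

```bash
cat >> h.py <<'E'
def fit2(model,world):  # rigid 2D: world=R(yaw)m+t
    m=np.array(model,float);w=np.array(world)[:,:2];mc,wc=m.mean(0),w.mean(0);a=m-mc;b=w-wc
    th=np.arctan2((a[:,0]*b[:,1]-a[:,1]*b[:,0]).sum(),(a*b).sum());c,s=np.cos(th),np.sin(th);R=np.array([[c,-s],[s,c]])
    return th,wc-R@mc,R,np.abs((a@R.T)-b).max()
E
python3 - <<'E'
from h import *
A=lambda q:(np.array(q,float)+.5)/5-.5+[200,135]
B=lambda q:(np.array(q,float)+.5)/6-.5+[360,145]
# case: left of picture=+y, up=+x
w=onz("top",B([[50,137],[92,402],[655,52],[705,310]]),.066)
th,t,R,e=fit2([[.05,.117],[-.05,.117],[.05,-.117],[-.05,-.117]],w);print("case",th,np.degrees(th),t,e)
loc=lambda w:(w[:,:2]-t)@R
print("cover front",loc(onz("top",B([[107,170],[133,357]]),.062)),"rear",loc(onz("top",B([[685,78],[722,280]]),.062)))
print("pull",loc(onz("top",B([[195,168],[230,163],[252,318],[218,327]]),.08)).round(4))
w=onz("top",A([[62,85],[440,40],[497,520],[110,572]]),.03)
th2,t2,R2,e2=fit2([[.115,.09],[.115,-.09],[-.115,-.09],[-.115,.09]],w);print("plate",np.degrees(th2),t2,e2, "bar xy",t2+R2@[.06,0],"plain",t2+R2@[-.06,0])
e=onz("top",A([[57,178],[321,147],[446,131]]),.068);print("bar pts in plate",((e[:,:2]-t2)@R2).round(4), e.round(4))
s=cv2.imread("pics/scene0.png")
P=[[*(t+R@np.array(q)),.066] for q in[[.05,.117],[-.05,.117],[.05,-.117],[-.05,-.117]]]
print(proj("scene",P).round(1)); print(proj("scene",[[*(t2+R2@[.06,.086]),.066],[*(t2+R2@[.06,-.086]),.066]]).round(1))
for p in proj("scene",P): cv2.circle(s,tuple(int(v) for v in p.round()),1,(0,0,255),-1)
for y in(.086,-.03,-.086):
  p=proj("scene",[[*(t2+R2@[.06,y]),.066]])[0];cv2.circle(s,tuple(int(v) for v in p.round()),1,(0,0,255),-1)
cv2.imwrite("pics/chk.png",cv2.resize(s[80:300,200:420],None,fx=2.7,fy=2.7,interpolation=cv2.INTER_CUBIC))
E
```

```text
case 0.12119521569141171 6.9439743562955805 [ 0.55160336 -0.13172852] 0.001038108951108646
cover front [[ 0.03499868  0.09748455]
 [-0.03538857  0.09950773]] rear [[ 0.03916457 -0.12946484]
 [-0.03928435 -0.12830191]]
pull [[ 0.0283  0.069 ]
 [ 0.0283  0.0559]
 [-0.0291  0.0578]
 [-0.0305  0.0707]]
plate 5.834550275048871 [0.53621514 0.24665705] 0.0030610134123135735 bar xy [0.59590431 0.25275642] plain [0.47652596 0.24055768]
bar pts in plate [[ 0.0606  0.0852]
 [ 0.0597 -0.0319]
 [ 0.06   -0.0874]] [[0.5879 0.3376 0.068 ]
 [0.5989 0.221  0.068 ]
 [0.6048 0.1658 0.068 ]]
[[270.2 158.2]
 [303.  137.8]
 [217.6 104.9]
 [249.2  88. ]]
[[355.4 272.7]
 [302.7 214.9]]
```

View pics/chk.png

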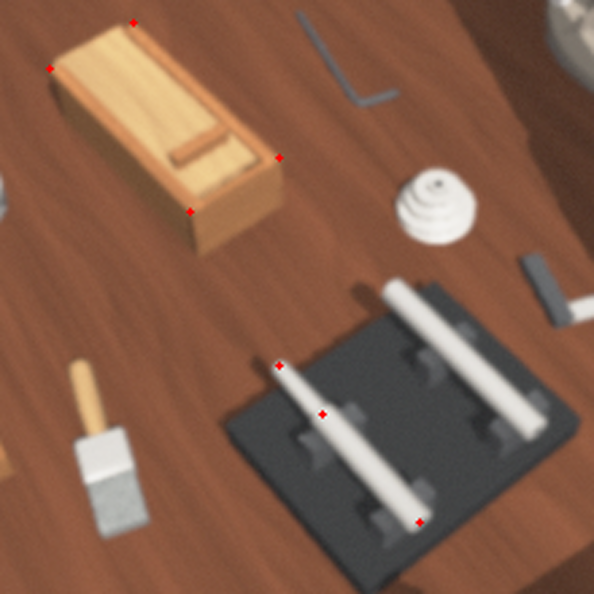

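Call:
move_arm(motion=[0.4,-0.965,0,0,0,0.0067,0.4,-0.965,0,0,0,0.0067,0.4,-0.965,0,0,0,0.0067,0.4,-0.965,0,0,0,0.0067,0.4,-0.965,0,0,0,0.0067,0.4,-0.965,0,0,0,0.0067,0.4,-0.965,0,0,0,0.0067,0.4,-0.965,0,0,0,0.0067,0.4,-0.965,0,0,0,0.0067,0.4,-0.965,0,0,0,0.0067,0.4,-0.965,0,0,0,0.0067,0.4,-0.965,0,0,0,0.0067,0.4,-0.965,0,0,0,0.0067,0.4,-0.965,0,0,0,0.0067,0.4,-0.965,0,0,0,0.0067,0.4,-0.965,0,0,0,0.0067,0.4,-0.965,0,0,0,0.0067,0.4,-0.965,0,0,0,0.0067], grip=40, force=15)

```text
time: 2.35
tool_pos: [0.4701, 0.1032, 0.1828]
orientation: [-0.0, 0.003, 1.0, -0.0]
ft_force: [0.2, 0.6, -0.1]
width: 0.0399
gripper_force: 0.0
```

Call:
move_arm(motion=[0.41,-0.96,0,0,0,0.0068,0.41,-0.96,0,0,0,0.0068,0.41,-0.96,0,0,0,0.0068,0.41,-0.96,0,0,0,0.0068,0.41,-0.96,0,0,0,0.0068,0.41,-0.96,0,0,0,0.0068,0,0,-0.965,0,0,0,0,0,-0.965,0,0,0,0,0,-0.965,0,0,0,0,0,-0.965,0,0,0,0,0,0,0,0,0])

```text
time: 3.72
tool_pos: [0.5422, -0.0686, 0.0654]
orientation: [-0.002, -0.061, 0.998, -0.0]
ft_force: [0.0, -0.7, 0.5]
width: 0.0399
gripper_force: 0.0
```

Call:
move_arm(motion=[0,0,0,0,0,0,0,0,0,0,0,0,0,0,0,0,0,0], grip=5)

```text
time: 4.1
tool_pos: [0.5443, -0.0685, 0.0679]
orientation: [0.001, -0.061, 0.998, 0.0]
ft_force: [-0.4, -0.2, -0.3]
width: 0.013
gripper_force: 0.0
```

Call:
move_arm(motion=[0,0,0,0,0,0,0.073,-0.596,0,0,0,0,0.073,-0.596,0,0,0,0,0.073,-0.596,0,0,0,0,0.073,-0.596,0,0,0,0,0.073,-0.596,0,0,0,0,0.073,-0.596,0,0,0,0,0.073,-0.596,0,0,0,0,0.0605,-0.496,0,0,0,0])

```text
time: 5.22
tool_pos: [0.5611, -0.2099, 0.0671]
orientation: [-0.0, -0.06, 0.998, -0.0]
ft_force: [1.0, -0.0, 0.1]
width: 0.005
gripper_force: 0.0
```

Call:
move_arm(motion=[0.0121,-0.0993,0,0,0,0,0.0121,-0.0993,0,0,0,0,0.0121,-0.0993,0,0,0,0])

```text
time: 5.6
tool_pos: [0.5621, -0.217, 0.067]
orientation: [-0.0, -0.061, 0.998, 0.0]
ft_force: [0.7, 0.5, 0.3]
width: 0.005
gripper_force: 0.0
```

Run:
```python
from h import *
s=arm.grab_frame("scene")[60:200,190:350];t=arm.grab_frame("top")[120:260,350:510]
cv2.imwrite("pics/p1.png",np.hstack([cv2.resize(i,None,fx=2.5,fy=2.5,interpolation=cv2.INTER_CUBIC) for i in(s,t)]))
```

```text
(no output)
```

View pics/p1.png

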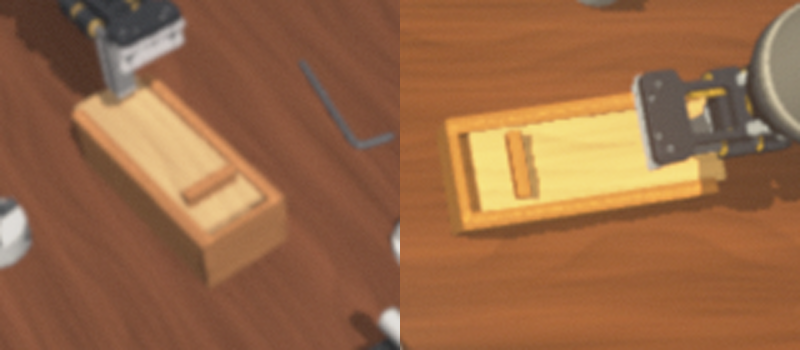

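The cover has not moved: the pull is still at crop right (519,165), left (208,187). The fingers closed on nothing, so I'll check the projection of the TCP and the strip.

Run:
```python
from h import *
print(proj("scene",[[.562,-.217,.067]]),"seen tip ~(239,99)")
t=np.array([.5516,-.1317]);th=.1212;R=np.array([[np.cos(th),-np.sin(th)],[np.sin(th),np.cos(th)]])
B=lambda q:(np.array(q,float)-[400,0]+.5)/2.5-.5+[350,120]
S=lambda q:(np.array(q,float)+.5)/2.5-.5+[190,60]
w=onz("top",B([[519,165]]),.08);print("top",w,(w[:,:2]-t)@R)
w=onz("scene",S([[208,184]]),.08);print("scene",w,(w[:,:2]-t)@R)
```

```text
[[240.07216656 102.34721593]] seen tip ~(239,99)
top [[ 0.54205813 -0.06980527  0.08      ]] [[-0.00198859  0.06259433]]
scene [[ 0.54786789 -0.06341389  0.08      ]] [[0.0045513  0.06823641]]
```

Call:
move_arm(motion=[0,0,-0.05,0,0,0,0,0,-0.05,0,0,0,0,0,0,0,0,0])

```text
time: 6.08
tool_pos: [0.562, -0.2174, 0.0639]
orientation: [-0.0, -0.061, 0.998, 0.0]
ft_force: [-0.7, -0.6, 1.1]
width: 0.0051
gripper_force: 0.0
```

Run:
```python
from h import *
s=arm.grab_frame("scene")[75:125,210:280];cv2.imwrite("pics/p2.png",cv2.resize(s,None,fx=9,fy=9,interpolation=cv2.INTER_CUBIC))
o=arm.observe();print(o["tool_pos"],o["ft_force"],o["joint_pos"].round(3)); p=o["tool_pos"]
print([((proj("scene",[p+[0,0,d]])[0]-[210,75])*9).round() for d in(0,.01,.02)])
```

```text
[ 0.56201817 -0.21743276  0.06399855] [-0.05286815 -0.59870268  0.47946921] [-0.077  0.472  0.44   1.896 -0.265  0.831  2.193]
[array([272., 253.]), array([266., 228.]), array([260., 202.])]
```

View pics/p2.png

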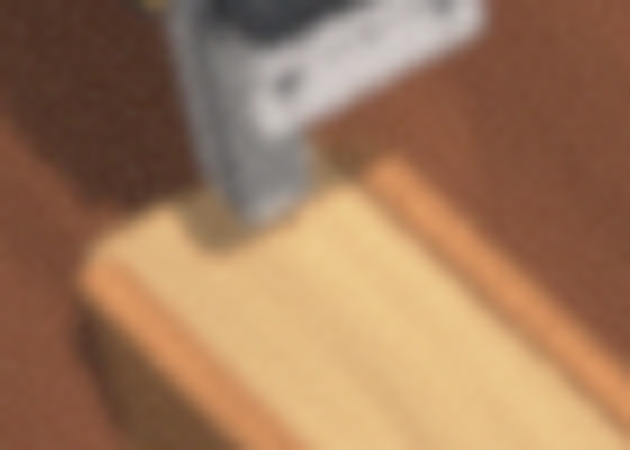

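The fingertip's bottom centre is near crop (275,205), while the reported TCP projects to (272,253). The tips look about 15 mm above the reported TCP, so I'll feel down for the cover surface (z 62) to check.

Call:
move_arm(motion=[0,0,-0.1,0,0,0,0,0,-0.1,0,0,0,0,0,0,0,0,0])

```text
time: 6.5
tool_pos: [0.5618, -0.2175, 0.0577]
orientation: [-0.0, -0.061, 0.998, 0.0]
ft_force: [0.9, 0.1, -1.1]
width: 0.0046
gripper_force: 0.0
```

Call:
move_arm(motion=[0,0,-0.067,0,0,0,0,0,-0.067,0,0,0,0,0,0,0,0,0])

```text
time: 6.88
tool_pos: [0.5619, -0.2175, 0.0539]
orientation: [-0.0, -0.061, 0.998, 0.0]
ft_force: [-0.7, 0.3, -0.5]
width: 0.0052
gripper_force: 0.0
```

```bash
python3 -c "
from station import arm
print(arm.grip_depth, [a for a in dir(arm) if a[0]!='_'])"
```

```text
0.0188 ['Unreachable', 'camera_model', 'close_job', 'grab_frame', 'grip_depth', 'observe']
```

Call:
move_arm(motion=[0,0,-0.05,0,0,0,0,0,-0.05,0,0,0,0,0,0,0,0,0])

```text
time: 7.25
tool_pos: [0.562, -0.2175, 0.0509]
orientation: [-0.0, -0.061, 0.998, -0.0]
ft_force: [0.3, 0.6, -0.6]
width: 0.0047
gripper_force: 0.0
```

Call:
move_arm(motion=[0,0,-0.05,0,0,0,0,0,-0.05,0,0,0,0,0,0,0,0,0])

```text
time: 7.62
tool_pos: [0.5619, -0.2175, 0.0479]
orientation: [-0.0, -0.061, 0.998, -0.0]
ft_force: [-0.1, 0.5, 0.7]
width: 0.0052
gripper_force: 0.0
```

Call:
move_arm(motion=[0,0,-0.05,0,0,0,0,0,-0.05,0,0,0,0,0,0,0,0,0])

```text
time: 8.0
tool_pos: [0.562, -0.2175, 0.0449]
orientation: [-0.0, -0.061, 0.998, -0.0]
ft_force: [0.6, -0.5, 0.7]
width: 0.0047
gripper_force: 0.0
```

Call:
move_arm(motion=[0,0,-0.05,0,0,0,0,0,-0.05,0,0,0,0,0,0,0,0,0])

```text
time: 8.38
tool_pos: [0.562, -0.2175, 0.0419]
orientation: [-0.0, -0.061, 0.998, -0.0]
ft_force: [-0.6, -0.3, 0.3]
width: 0.0051
gripper_force: 0.0
```

Call:
move_arm(motion=[0,0,-0.05,0,0,0,0,0,-0.05,0,0,0,0,0,0,0,0,0])

```text
time: 8.75
tool_pos: [0.5622, -0.2176, 0.0396]
orientation: [0.0, -0.061, 0.998, 0.0]
ft_force: [-3.1, 0.3, 9.3]
width: 0.0053
gripper_force: 5.1
```

Call:
move_arm(motion=[0,0,0.84,0,0,0,0,0,0.84,0,0,0,-0.1,0.826,0,0,0,0,-0.1,0.826,0,0,0,0,-0.1,0.826,0,0,0,0,-0.1,0.826,0,0,0,0,-0.1,0.826,0,0,0,0,-0.1,0.826,0,0,0,0,0,0,0,0,0,0,0,0,-0.74,0,0,0,0,0,-0.74,0,0,0,0,0,0,0,0,0], grip=44)

```text
time: 10.25
tool_pos: [0.5431, -0.0698, 0.044]
orientation: [-0.001, -0.06, 0.998, -0.0]
ft_force: [0.4, 0.1, 0.7]
width: 0.044
gripper_force: 0.0
```

Call:
move_arm(motion=[0,0,0,0,0,0,0,0,0,0,0,0,0,0,0,0,0,0,0,0,0,0,0,0], grip=5)

```text
time: 10.75
tool_pos: [0.5443, -0.0689, 0.0454]
orientation: [0.0, -0.061, 0.998, -0.0]
ft_force: [-0.0, 0.1, 4.5]
width: 0.0117
gripper_force: 15.0
```

Call:
move_arm(motion=[0.073,-0.596,0,0,0,0,0.073,-0.596,0,0,0,0,0.073,-0.596,0,0,0,0,0.073,-0.596,0,0,0,0,0.073,-0.596,0,0,0,0,0.073,-0.596,0,0,0,0,0.073,-0.596,0,0,0,0,0.0605,-0.496,0,0,0,0,0.0121,-0.0993,0,0,0,0,0.0121,-0.0993,0,0,0,0])

```text
time: 12.0
tool_pos: [0.5623, -0.2146, 0.0454]
orientation: [0.0, -0.061, 0.998, 0.0]
ft_force: [0.2, 3.1, 8.1]
width: 0.0119
gripper_force: 15.0
```

Call:
move_arm(motion=[0.0121,-0.0993,0,0,0,0,0.0121,-0.0993,0,0,0,0,0,0,0,0,0,0])

```text
time: 12.38
tool_pos: [0.5625, -0.2158, 0.0452]
orientation: [-0.001, -0.062, 0.998, 0.003]
ft_force: [-5.6, 23.4, 17.9]
width: 0.012
gripper_force: 15.0
```

Call:
move_arm(motion=[0,0,0,0,0,0,0,0,0.2,0,0,0,0,0,0.97,0,0,0,0,0,0.99,0,0,0,0,0,0.99,0,0,0,0.0635,0.946,0,0,0,-0.0298,0.0635,0.946,0,0,0,-0.0298,0.0635,0.946,0,0,0,-0.0298,0.0635,0.946,0,0,0,-0.0298,0.0635,0.946,0,0,0,-0.0298,0.0635,0.946,0,0,0,-0.0298,0.0635,0.946,0,0,0,-0.0298,0.0635,0.946,0,0,0,-0.0298,0.0635,0.946,0,0,0,-0.0298,0.0635,0.946,0,0,0,-0.0298,0.0635,0.946,0,0,0,-0.0298,0.0635,0.946,0,0,0,-0.0298,0.0635,0.946,0,0,0,-0.0298,0.0635,0.946,0,0,0,-0.0298,0.0635,0.946,0,0,0,-0.0298], grip=55)

```text
time: 14.88
tool_pos: [0.5913, 0.2056, 0.1399]
orientation: [0.0, 0.6, 0.8, -0.0]
ft_force: [-0.4, 0.0, 0.3]
width: 0.0552
gripper_force: 0.0
```

Call:
move_arm(motion=[0.0635,0.946,0,0,0,-0.0298,0.0635,0.946,0,0,0,-0.0298,0,0,0,0,0,0,0,0,0,0,0,0])

```text
time: 15.38
tool_pos: [0.5951, 0.2608, 0.1396]
orientation: [0.0, 0.671, 0.742, -0.0]
ft_force: [-0.7, -0.9, -0.2]
width: 0.0552
gripper_force: 0.0
```

Run:
```python
from h import *
o=arm.observe();print(o["tool_pos"],o["orientation"],o["joint_pos"].round(2))
t=arm.grab_frame("top");s=arm.grab_frame("scene")
a=cv2.resize(t[130:220,350:500],None,fx=4,fy=4,interpolation=cv2.INTER_CUBIC);b=cv2.resize(t[130:190,200:350],None,fx=4,fy=4,interpolation=cv2.INTER_CUBIC)
cv2.imwrite("pics/p3.png",a[:, :600] if 0 else np.vstack([a,b[:230]]))
```

```text
[0.5950558  0.26075213 0.13964667] [ 2.24480674e-04  6.70528323e-01  7.41883865e-01 -2.18251313e-04] [-1.02  0.51  0.71  1.74 -0.38  1.04 -0.08]
```

View pics/p3.png

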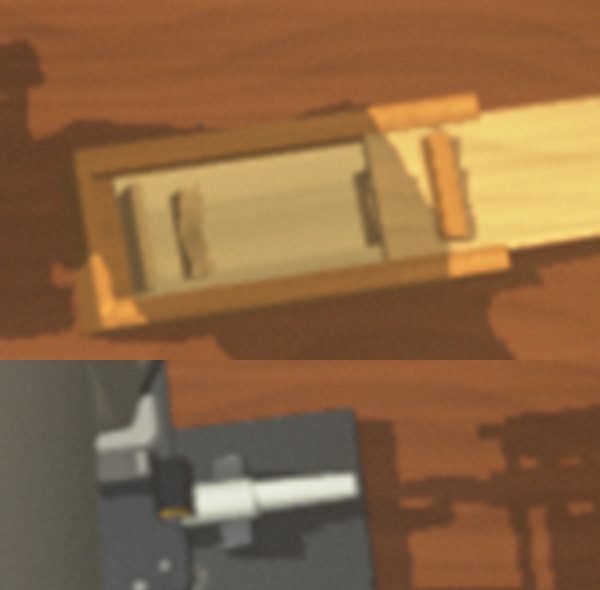

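Cover at its stop. The cradle shows its front board at crop (122–150,238), the front saddle at (172–207,233) and the rear saddle at about (357–383,208). I'll get the offset from these.

Run:
```python
from h import *
t=np.array([.5516,-.1317]);th=.1212;R=np.array([[np.cos(th),-np.sin(th)],[np.sin(th),np.cos(th)]])
im=cv2.imread("pics/p3.png",0)
C=lambda q:(np.array(q,float)+.5)/4-.5+[350,130]
# intensity along the case axis at several local x
g=cv2.cvtColor(arm.grab_frame("top"),cv2.COLOR_BGR2GRAY)
for z,xs in((.05,(-.025,-.012,0,.012,.025)),(.032,(-.025,-.022,.022,.025))):
  ys=np.arange(.11,-.06,-.002)
  rows=[]
  for x in xs:
    p=proj("top",[[*(t+R@[x,y]),z] for y in ys]).astype(np.float32)
    rows.append(cv2.remap(g,p[:,0].reshape(1,-1),p[:,1].reshape(1,-1),cv2.INTER_LINEAR)[0].astype(int))
  print(z)
  print([(int(round(y*1000)),int(v)) for y,v in zip(ys,np.mean(rows,0))])
```

```text
0.05
[(110, 130), (108, 125), (106, 117), (104, 110), (102, 108), (100, 108), (98, 108), (96, 107), (94, 104), (92, 98), (90, 94), (88, 97), (86, 111), (84, 133), (82, 143), (80, 151), (78, 158), (76, 163), (74, 164), (72, 164), (70, 165), (68, 163), (66, 151), (64, 131), (62, 120), (60, 126), (58, 138), (56, 140), (54, 140), (52, 142), (50, 146), (48, 152), (46, 158), (44, 163), (42, 164), (40, 163), (38, 164), (36, 163), (34, 163), (32, 163), (30, 163), (28, 163), (26, 163), (24, 164), (22, 163), (20, 163), (18, 163), (16, 163), (14, 163), (12, 163), (10, 163), (8, 163), (6, 163), (4, 163), (2, 163), (0, 163), (-2, 163), (-4, 163), (-6, 163), (-8, 163), (-10, 163), (-12, 163), (-14, 162), (-16, 163), (-18, 163), (-20, 163), (-22, 162), (-24, 162), (-26, 163), (-28, 163), (-30, 162), (-32, 163), (-34, 163), (-36, 163), (-38, 163), (-40, 160), (-42, 148), (-44, 131), (-46, 119), (-48, 116), (-50, 116), (-52, 113), (-54, 122), (-56, 136), (-58, 144)]
0.032
[(110, 127), (108, 135), (106, 136), (104, 131), (102, 122), (100, 113), (98, 109), (96, 109), (94, 109), (92, 105), (90, 99), (88, 92), (86, 91), (84, 98), (82, 114), (80, 132), (78, 143), (76, 151), (74, 161), (72, 166), (70, 168), (68, 168), (66, 169), (64, 167), (62, 161), (60, 144), (58, 125), (56, 120), (54, 130), (52, 142), (50, 146), (48, 147), (46, 146), (44, 150), (42, 155), (40, 163), (38, 167), (36, 167), (34, 167), (32, 167), (30, 167), (28, 168), (26, 167), (24, 167), (22, 167), (20, 167), (18, 167), (16, 167), (14, 167), (12, 166), (10, 167), (8, 167), (6, 167), (4, 167), (2, 166), (0, 166), (-2, 166), (-4, 166), (-6, 167), (-8, 167), (-10, 166), (-12, 166), (-14, 166), (-16, 167), (-18, 167), (-20, 166), (-22, 166), (-24, 166), (-26, 167), (-28, 166), (-30, 166), (-32, 166), (-34, 166), (-36, 166), (-38, 166), (-40, 167), (-42, 166), (-44, 167), (-46, 165), (-48, 162), (-50, 154), (-52, 146), (-54, 142), (-56, 135), (-58, 121)]
```

The cradle sits at about -10 mm, so its front board's inner face is at case y +79 and the free pad face at -89. Next I descend to the bar and grip it.

Call:
move_arm(motion=[0,0.22,0,0,0,0,0,0,-0.95,0,0,0,0,0,-0.95,0,0,0,0,0,-0.95,0,0,0,0,0,-0.6,0,0,0,0,0,-0.19,0,0,0,0,0,0,0,0,0])

```text
time: 16.4
tool_pos: [0.5953, 0.2683, 0.0307]
orientation: [0.0, 0.671, 0.742, 0.0]
ft_force: [-0.6, -0.3, 1.0]
width: 0.0552
gripper_force: 0.0
```

Call:
move_arm(motion=[0,0,0,0,0,0,0,0,0,0,0,0,0,0,0,0,0,0,0,0,0,0,0,0,0,0,0,0,0,0], grip=5, force=55)

```text
time: 17.02
tool_pos: [0.5947, 0.2683, 0.0305]
orientation: [-0.0, 0.671, 0.742, -0.0]
ft_force: [-3.7, -0.8, 6.0]
width: 0.021
gripper_force: 55.0
```

Call:
move_arm(motion=[0,0,0.2,0,0,0,0,0,0.6,0,0,0,0,0,0.9,0,0,0,0,0,1.0,0,0,0,-0.146,-0.892,0,0.0069,0.00084,0.00056,-0.146,-0.892,0,0.0069,0.00084,0.00056,-0.146,-0.892,0,0.0069,0.00084,0.00056,-0.146,-0.892,0,0.0069,0.00084,0.00056,-0.146,-0.892,0,0.0069,0.00084,0.00056,-0.146,-0.892,0,0.0069,0.00084,0.00056,-0.146,-0.892,0,0.0069,0.00084,0.00056,-0.146,-0.892,0,0.0069,0.00084,0.00056,-0.146,-0.892,0,0.0069,0.00084,0.00056,-0.146,-0.892,0,0.0069,0.00084,0.00056,-0.146,-0.892,0,0.0069,0.00084,0.00056,-0.146,-0.892,0,0.0069,0.00084,0.00056,0,0,0,0,0,0,0,0,0,0,0,0])

```text
time: 19.27
tool_pos: [0.5428, -0.0527, 0.112]
orientation: [-0.098, 0.657, 0.742, 0.086]
ft_force: [0.6, 0.5, -3.1]
width: 0.0206
gripper_force: 55.0
```

```bash
cat >> h.py <<'E'
from scipy.spatial.transform import Rotation as Ro
T0=np.array([.5515,-.1305]);TH=.1212;RC=np.array([[np.cos(TH),-np.sin(TH)],[np.sin(TH),np.cos(TH)]])
def bar(D=.0355,g=.0157):  # bar state in case frame from tool pose
    o=arm.observe();q=o["orientation"];R=Ro.from_quat([*q[1:],q[0]]).as_matrix()
    R3=np.eye(3);R3[:2,:2]=RC
    gp=R3.T@(o["tool_pos"]-[*T0,0]-D*R[:,2]); ax=R3.T@R[:,0]; ax=ax*np.sign(ax[1])
    s=gp-(.086+g)*ax
    print("grip",(gp*1e3).round(1),"axis",ax.round(4),"pitch",np.degrees(np.arcsin(ax[2])).round(2),"yaw",np.degrees(np.arctan2(-ax[0],ax[1])).round(2),"shank",(s*1e3).round(1),"tail",((s+.172*ax)*1e3).round(1),"F",o["ft_force"].round(1),"M",o["moment"].round(2),"w",o["width"],"j",o["joint_pos"].round(2),o["time"])
    return o
E
python3 - <<'E'
from h import *
bar()
s=arm.grab_frame("scene");t=arm.grab_frame("top")
cv2.imwrite("pics/p4.png",np.hstack([cv2.resize(i,(400,350),interpolation=cv2.INTER_CUBIC) for i in(s[60:200,190:350],t[110:250,330:490])]))
E
```

```text
grip [  0.8  69.1 146.3] axis [-3.000e-04  9.659e-01  2.591e-01] pitch 15.01 yaw 0.02 shank [  0.8 -29.1 119.9] tail [  0.8 137.  164.5] F [ 0.6  0.5 -3.1] M [-0.51 -0.01 -0.01] w 0.020578863388624847 j [-0.36  0.42  0.65  1.94 -0.58  1.05  0.73] 19.275
```

View pics/p4.png

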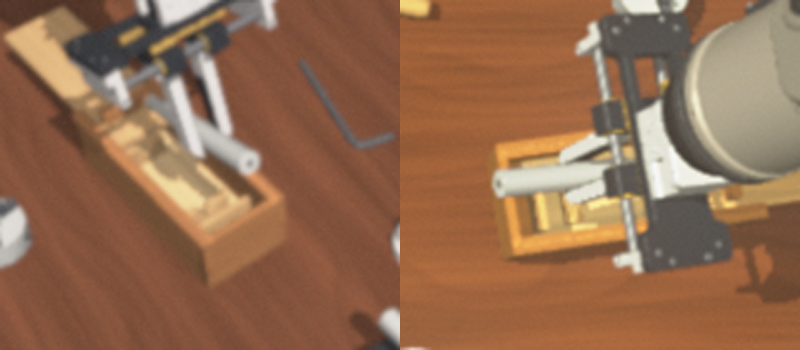

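The bar hangs tail-up over the case. The tail end is at top (371,183) and scene (291,124). I'll check this against the kinematics.

Run:
```python
from h import *
tl=np.array([.0008,.137,.1645]);w=np.array([*(T0+RC@tl[:2]),tl[2]]);print(w,proj("top",[w]),proj("scene",[w]))
o1,d1=ray("top",[[371.2,183.2]]);o2,d2=ray("scene",[[290.8,124]])
A=np.c_[d1[0],-d2[0]];k=np.linalg.lstsq(A,o2-o1,rcond=None)[0];p=(o1+k[0]*d1[0]+o2+k[1]*d2[0])/2
print("tri",p,"case",RC.T@(p[:2]-T0),p[2],np.linalg.norm(o1+k[0]*d1[0]-o2-k[1]*d2[0]))
```

```text
[0.53573035 0.00559173 0.1645    ] [[369.08610034 183.08391787]] [[289.24864076 124.63044891]]
tri [0.53341048 0.00319723 0.16400584] case [-0.00179236  0.13490355] 0.1640058418694726 0.005379007920278012
```

Call:
move_arm(motion=[-0.026,0,-0.7,0,0,0,0,0,-0.7,0,0,0,0,0,-0.6,0,0,0,0,0,-0.37,0,0,0,0,0,0,0,0,0,0,0,0,0,0,0])

```text
time: 20.12
tool_pos: [0.542, -0.0531, 0.0406]
orientation: [-0.098, 0.657, 0.742, 0.086]
ft_force: [0.2, 0.1, -3.8]
width: 0.0205
gripper_force: 55.0
```

```bash
python3 -c "
from h import *
bar()"
```

```text
grip [ 0.  68.8 74.9] axis [-0.      0.9659  0.2589] pitch 15.01 yaw 0.0 shank [  0.  -29.4  48.6] tail [  0.  136.7  93.1] F [ 0.2  0.1 -3.8] M [-0.48 -0.05  0.04] w 0.020544011699498724 j [-0.3   0.52  0.59  1.98 -0.67  0.94  0.83] 20.125
```

Call:
move_arm(motion=[0.039,-0.32,-0.0863,0,0,0,0.039,-0.32,-0.0863,0,0,0,0.039,-0.32,-0.0863,0,0,0,0.039,-0.32,-0.0863,0,0,0,0.031,-0.256,-0.069,0,0,0,0,0,0,0,0,0])

```text
time: 20.88
tool_pos: [0.5472, -0.0997, 0.0276]
orientation: [-0.099, 0.658, 0.742, 0.085]
ft_force: [-0.6, -0.2, -3.3]
width: 0.0207
gripper_force: 55.0
```

Call:
move_arm(motion=[0.0078,-0.064,-0.0173,0,0,0,0.0078,-0.064,-0.0173,0,0,0,0,0,0,0,0,0])

```text
time: 21.25
tool_pos: [0.5478, -0.1027, 0.0268]
orientation: [-0.099, 0.657, 0.742, 0.086]
ft_force: [0.2, 0.1, -3.2]
width: 0.0207
gripper_force: 55.0
```

Call:
move_arm(motion=[0.0078,-0.064,-0.0173,0,0,0,0.0039,-0.032,-0.0086,0,0,0,0,0,0,0,0,0])

```text
time: 21.62
tool_pos: [0.5481, -0.1058, 0.026]
orientation: [-0.099, 0.657, 0.742, 0.086]
ft_force: [-0.1, -0.4, -3.4]
width: 0.0206
gripper_force: 55.0
```

```bash
python3 -c "
from h import *
bar()"
```

```text
grip [-0.3 15.8 60.3] axis [-0.      0.9659  0.259 ] pitch 15.01 yaw 0.0 shank [ -0.3 -82.5  33.9] tail [-0.3 83.7 78.5] F [-0.1 -0.4 -3.4] M [-0.51  0.01  0.03] w 0.02055757724161874 j [-0.2   0.58  0.59  1.94 -0.68  0.96  0.92] 21.625
```

Call:
move_arm(motion=[0.0078,-0.064,-0.0173,0,0,0,0.0039,-0.032,-0.0086,0,0,0,0,0,0,0,0,0])

```text
time: 22.0
tool_pos: [0.5484, -0.1087, 0.0252]
orientation: [-0.099, 0.657, 0.742, 0.086]
ft_force: [0.2, -1.0, -2.6]
width: 0.0204
gripper_force: 55.0
```

Call:
move_arm(motion=[0.0078,-0.064,-0.0173,0,0,0,0,0,0,0,0,0])

```text
time: 22.25
tool_pos: [0.5487, -0.1106, 0.0247]
orientation: [-0.099, 0.657, 0.742, 0.086]
ft_force: [-0.0, -0.2, -3.8]
width: 0.0206
gripper_force: 55.0
```

Call:
move_arm(motion=[0.0078,-0.064,-0.0173,0,0,0,0,0,0,0,0,0])

```text
time: 22.5
tool_pos: [0.5488, -0.1119, 0.0241]
orientation: [-0.099, 0.657, 0.742, 0.086]
ft_force: [-1.2, 3.0, -1.9]
width: 0.021
gripper_force: 55.0
```

Call:
move_arm(motion=[0.008,-0.066,0,0,0,0,0.008,-0.066,0,0,0,0,0,0,0,0,0,0])

```text
time: 22.88
tool_pos: [0.5493, -0.1156, 0.0242]
orientation: [-0.099, 0.657, 0.742, 0.086]
ft_force: [-1.6, 7.9, -1.0]
width: 0.0211
gripper_force: 55.0
```

Call:
move_arm(motion=[0.008,-0.066,0,0,0,0,0,0,0,0,0,0])

```text
time: 23.12
tool_pos: [0.5495, -0.1172, 0.0242]
orientation: [-0.1, 0.657, 0.743, 0.086]
ft_force: [-0.7, 9.0, -1.1]
width: 0.0205
gripper_force: 55.0
```

```bash
python3 -c "
from h import *
bar()"
```

```text
grip [-0.3  4.2 58.5] axis [-7.000e-04  9.654e-01  2.608e-01] pitch 15.12 yaw 0.04 shank [ -0.2 -94.   32. ] tail [-0.3 72.  76.8] F [-0.7  9.  -1.1] M [ 1.61  0.27 -0.06] w 0.02050164361592432 j [-0.18  0.59  0.59  1.93 -0.68  0.97  0.94] 23.125
```

Call:
move_arm(motion=[0.0024,-0.0198,-0.0678,-0.0065,-0.0008,0,0.0024,-0.0198,-0.0678,-0.0065,-0.0008,0,0.0024,-0.0198,-0.0678,-0.0065,-0.0008,0,0,0,0,0,0,0])

```text
time: 23.62
tool_pos: [0.5496, -0.1183, 0.0179]
orientation: [-0.077, 0.659, 0.745, 0.066]
ft_force: [-0.4, 8.0, -2.2]
width: 0.0206
gripper_force: 55.0
```

```bash
python3 -c "
from h import *
bar()"
```

```text
grip [-0.3  5.2 52.7] axis [-0.0016  0.9797  0.2007] pitch 11.58 yaw 0.1 shank [ -0.1 -94.4  32.3] tail [-0.4 74.1 66.8] F [-0.4  8.  -2.2] M [ 1.69  0.25 -0.07] w 0.020649650553691036 j [-0.23  0.58  0.61  1.95 -0.66  0.91  0.9 ] 23.625
```

Call:
move_arm(motion=[0.0036,-0.0298,-0.0678,-0.0065,-0.0008,0,0.0036,-0.0298,-0.0678,-0.0065,-0.0008,0,0,0,0,0,0,0])

```text
time: 24.0
tool_pos: [0.5497, -0.1199, 0.0138]
orientation: [-0.061, 0.66, 0.747, 0.052]
ft_force: [-0.9, 9.1, -1.9]
width: 0.0209
gripper_force: 55.0
```

Call:
move_arm(motion=[0.0024,-0.0198,-0.0678,-0.0065,-0.0008,0,0,0,0,0,0,0])

```text
time: 24.25
tool_pos: [0.5498, -0.1206, 0.0117]
orientation: [-0.054, 0.661, 0.747, 0.045]
ft_force: [-1.2, 9.0, -2.1]
width: 0.0205
gripper_force: 55.0
```

```bash
python3 -c "
from h import *
bar()"
```

```text
grip [-0.4  5.1 46.9] axis [-0.0016  0.9901  0.1401] pitch 8.06 yaw 0.1 shank [ -0.2 -95.6  32.6] tail [-0.5 74.7 56.7] F [-1.2  9.  -2.1] M [ 1.96  0.22 -0.01] w 0.020461808563462615 j [-0.29  0.58  0.63  1.98 -0.63  0.85  0.86] 24.25
```

Call:
move_arm(motion=[0.0028,-0.0232,-0.0667,-0.0075,-0.0009,0,0.0028,-0.0232,-0.0667,-0.0075,-0.0009,0,0.0028,-0.0232,-0.0667,-0.0075,-0.0009,0,0,0,0,0,0,0])

```text
time: 24.75
tool_pos: [0.55, -0.1225, 0.0056]
orientation: [-0.027, 0.662, 0.749, 0.021]
ft_force: [-1.2, 8.9, -4.4]
width: 0.0209
gripper_force: 55.0
```

```bash
python3 -c "
from h import *
bar()"
```

```text
grip [-0.4  5.7 41. ] axis [-0.002   0.9976  0.0692] pitch 3.97 yaw 0.12 shank [ -0.2 -95.7  33.9] tail [-0.5 75.8 45.9] F [-1.2  8.9 -4.4] M [2.14 0.27 0.08] w 0.020917696105587795 j [-0.36  0.58  0.66  2.   -0.6   0.79  0.81] 24.75
```

Call:
move_arm(motion=[0.0031,-0.0254,-0.07,-0.0073,-0.0009,0,0.0031,-0.0254,-0.07,-0.0073,-0.0009,0,0,0,0,0,0,0])

```text
time: 25.12
tool_pos: [0.5503, -0.1243, 0.0014]
orientation: [-0.01, 0.662, 0.749, 0.006]
ft_force: [-0.4, 9.6, -3.6]
width: 0.0206
gripper_force: 55.0
```

Call:
move_arm(motion=[0.0031,-0.0254,-0.06,-0.0073,-0.0009,0,0,0,0,0,0,0])

```text
time: 25.38
tool_pos: [0.5504, -0.125, -0.0004]
orientation: [-0.001, 0.662, 0.749, -0.001]
ft_force: [-1.3, 10.5, -2.8]
width: 0.0209
gripper_force: 55.0
```

```bash
python3 -c "
from h import *
bar()"
```

```text
grip [-0.3  5.6 35.1] axis [-1.8e-03  1.0e+00 -2.0e-04] pitch -0.01 yaw 0.1 shank [ -0.1 -96.1  35.1] tail [-0.4 75.9 35.1] F [-1.3 10.5 -2.8] M [2.55 0.3  0.  ] w 0.02086438319472493 j [-0.42  0.59  0.7   2.02 -0.57  0.73  0.75] 25.375
```

Call:
move_arm(motion=[-0.003,0.025,0,0,0,0,-0.003,0.025,-0.017,0,0,0,0,0,0,0,0,0])

```text
time: 25.75
tool_pos: [0.5505, -0.1244, -0.0006]
orientation: [-0.001, 0.663, 0.749, -0.001]
ft_force: [-1.2, 7.0, -2.9]
width: 0.0206
gripper_force: 55.0
```

Call:
move_arm(motion=[0,0,-0.017,0,0,0,0,0,0,0,0,0])

```text
time: 26.0
tool_pos: [0.5505, -0.1244, -0.0011]
orientation: [-0.001, 0.663, 0.749, -0.001]
ft_force: [-1.2, 6.7, -2.5]
width: 0.0208
gripper_force: 55.0
```

Call:
move_arm(motion=[0,0,-0.017,0,0,0,0,0,0,0,0,0])

```text
time: 26.25
tool_pos: [0.5506, -0.1244, -0.0015]
orientation: [-0.001, 0.663, 0.749, -0.001]
ft_force: [-0.5, 6.7, 1.4]
width: 0.0202
gripper_force: 55.0
```

Call:
move_arm(motion=[-0.003,0.025,-0.012,0,0,0,0,0,0,0,0,0])

```text
time: 26.5
tool_pos: [0.5506, -0.1243, -0.0015]
orientation: [-0.0, 0.663, 0.749, -0.001]
ft_force: [-1.5, 5.1, 4.5]
width: 0.021
gripper_force: 55.0
```

Call:
move_arm(motion=[0,0,-0.012,0,0,0,0,0,0,0,0,0])

```text
time: 26.75
tool_pos: [0.5507, -0.1244, -0.0016]
orientation: [-0.0, 0.663, 0.749, -0.001]
ft_force: [-3.8, 5.4, 11.0]
width: 0.021
gripper_force: 55.0
```

```bash
python3 -c "
from h import *
bar()"
```

```text
grip [ 0.   6.2 33.9] axis [-2.e-04  1.e+00 -1.e-03] pitch -0.06 yaw 0.01 shank [  0.  -95.5  34. ] tail [-0.  76.5 33.8] F [-3.8  5.4 11. ] M [1.22 1.05 0.04] w 0.021046326131291992 j [-0.42  0.59  0.7   2.03 -0.57  0.72  0.75] 26.75
```

Call:
move_arm(motion=[-0.003,0.025,0.012,0,0,0,-0.003,0.025,0,0,0,0], force=12)

```text
time: 27.0
tool_pos: [0.5505, -0.1233, -0.0017]
orientation: [0.0, 0.663, 0.749, -0.002]
ft_force: [0.9, -0.2, 1.2]
width: 0.0216
gripper_force: 12.0
```

Call:
move_arm(motion=[0,0,0,0,0,0,0,0,0,0,0,0], force=3)

```text
time: 27.25
tool_pos: [0.5505, -0.1233, -0.0018]
orientation: [0.0, 0.663, 0.749, -0.002]
ft_force: [0.2, 2.7, 0.8]
width: 0.022
gripper_force: 3.0
```

Call:
move_arm(motion=[0,0,0,0,0,0,0,0,0,0,0,0,0,0,0,0,0,0], grip=36)

```text
time: 27.62
tool_pos: [0.5502, -0.1233, -0.0019]
orientation: [-0.0, 0.663, 0.749, -0.002]
ft_force: [-0.2, 0.2, -0.7]
width: 0.0362
gripper_force: 0.0
```

Call:
move_arm(motion=[0,0,0.2,0,0,0,0,0,0.6,0,0,0,0,0,0.8,0,0,0,0,0,0.9,0,0,0,0,0,0.9,0,0,0,0,0,0.67,0,0,0,0.094,-0.749,0,0,0,0,0.094,-0.749,0,0,0,0,0.094,-0.749,0,0,0,0,0.094,-0.749,0,0,0,0,0.094,-0.749,0,0,0,0,0,0,0,0,0,0])

```text
time: 29.12
tool_pos: [0.564, -0.2372, 0.1209]
orientation: [0.0, 0.664, 0.748, -0.002]
ft_force: [-0.1, 0.2, -0.5]
width: 0.0361
gripper_force: 0.0
```

Run:
```python
from h import *
o=arm.observe();print(o["tool_pos"],o["ft_force"].round(1),o["orientation"])
s=arm.grab_frame("scene");t=arm.grab_frame("top")
cv2.imwrite("pics/p5.png",np.hstack([cv2.resize(i,(400,350),interpolation=cv2.INTER_CUBIC) for i in(s[60:200,190:350],t[110:250,330:490])]))
```

```text
[ 0.56401739 -0.23720387  0.12086988] [-0.1  0.2 -0.5] [ 2.05910100e-04  6.63830704e-01  7.47880549e-01 -1.85429646e-03]
```

View pics/p5.png

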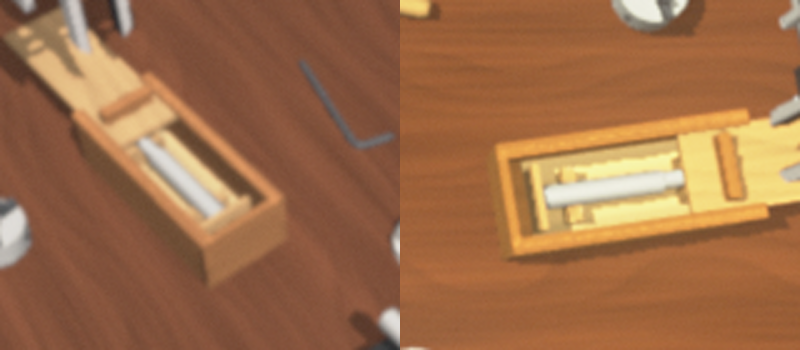

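The bar lies in its saddles behind the front board (top view tail at (548,195), shank going under the cover at (680,178)). Now I push the cover shut from behind the pull.

Call:
move_arm(motion=[0,0,-0.83,0,0,0,0,0,-0.83,0,0,0,0,0,-0.82,0,0,0,0,0,0,0,0,0,-0.03,0.25,0,0,0,0,-0.03,0.25,0,0,0,0,-0.06,0.496,0,0,0,0,-0.06,0.496,0,0,0,0,-0.06,0.496,0,0,0,0,-0.06,0.496,0,0,0,0,-0.06,0.496,0,0,0,0,-0.06,0.496,0,0,0,0,-0.06,0.496,0,0,0,0,-0.06,0.496,0,0,0,0,-0.06,0.496,0,0,0,0], grip=20)

```text
time: 31.1
tool_pos: [0.5462, -0.0856, 0.0458]
orientation: [-0.0, 0.663, 0.749, -0.002]
ft_force: [1.3, -2.8, 2.2]
width: 0.0199
gripper_force: 1.5
```

Call:
move_arm(motion=[-0.02,0.165,0,0,0,0,-0.02,0.165,0,0,0,0,-0.02,0.165,0,0,0,0])

```text
time: 31.48
tool_pos: [0.5446, -0.0727, 0.0457]
orientation: [0.001, 0.663, 0.748, -0.002]
ft_force: [4.8, -29.1, -11.2]
width: 0.0199
gripper_force: 15.1
```

```bash
python3 -c "
from h import *
bar()"
```

```text
grip [ 0.2 58.3 81.2] axis [ 5.0e-04  1.0e+00 -3.8e-03] pitch -0.22 yaw -0.03 shank [  0.1 -43.4  81.6] tail [  0.2 128.6  81. ] F [  4.8 -29.1 -11.2] M [-7.35 -1.36  0.02] w 0.019920227403845185 j [-0.6   0.51  0.79  2.04 -0.5   0.79  0.61] 31.475
```

Call:
move_arm(motion=[0,0,0,0,0,0,0.03,-0.25,0,0,0,0,0.02,-0.15,0,0,0,0,0,0,0.8,0,0,0,0,0,0.9,0,0,0,0,0,0.9,0,0,0,0.1,-0.9,0,0,0,0,0.1,-0.9,0,0,0,0,0.1,-0.9,0,0,0,0,0.1,-0.9,0,0,0,0,0.1,-0.9,0,0,0,0,0.1,-0.9,0,0,0,0,0,0,0,0,0,0])

```text
time: 33.1
tool_pos: [0.5634, -0.2478, 0.1238]
orientation: [-0.0, 0.664, 0.748, -0.002]
ft_force: [-0.2, -1.2, 0.2]
width: 0.0199
gripper_force: 0.0
```

Run:
```python
from h import *
o=arm.observe();print(o["tool_pos"],o["time"],o["ft_force"].round(1))
t=np.array([.5516,-.1317]);g=arm.grab_frame("top");cv2.imwrite("pics/p6.png",g)
b0=cv2.imread("pics/top0.png")
ys=np.arange(.122,.045,-.002)
for nm,im in(("start",b0),("now",g)):
  v=np.mean([[im[int(round(p[1])),int(round(p[0]))].astype(int) for p in proj("top",[[*(t+RC@[x,y]),.064] for y in ys])] for x in(-.02,-.01,0,.01,.02)],0)
  print(nm,[(int(round(y*1e3)),int(c[0])) for y,c in zip(ys,v)])
```

```text
[ 0.56341521 -0.24778582  0.12376717] 33.1 [-0.2 -1.2  0.2]
start [(122, 57), (120, 57), (118, 64), (116, 72), (114, 75), (112, 75), (110, 72), (108, 62), (106, 58), (104, 56), (102, 60), (100, 86), (98, 106), (96, 125), (94, 129), (92, 128), (90, 128), (88, 129), (86, 128), (84, 128), (82, 129), (80, 129), (78, 129), (76, 128), (74, 128), (72, 129), (70, 125), (68, 99), (66, 75), (64, 70), (62, 79), (60, 80), (58, 80), (56, 78), (54, 76), (52, 79), (50, 85), (48, 86), (46, 94)]
now [(122, 56), (120, 59), (118, 64), (116, 72), (114, 75), (112, 75), (110, 78), (108, 95), (106, 114), (104, 126), (102, 127), (100, 128), (98, 127), (96, 128), (94, 129), (92, 128), (90, 128), (88, 128), (86, 128), (84, 129), (82, 127), (80, 112), (78, 84), (76, 68), (74, 78), (72, 81), (70, 78), (68, 77), (66, 77), (64, 76), (62, 84), (60, 87), (58, 91), (56, 102), (54, 116), (52, 125), (50, 125), (48, 125), (46, 125)]
```

```bash
python3 -c "
from station import arm
print(arm.close_job())"
```

```text
the job is handed in; nothing more can be done
None
```

The test bar is lying in its two saddles in the case and the cover is pushed fully shut past its catch; I handed the job in at about 33 s, with the arm clear.

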